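Open the glass-rod drawer and hold back its spring follower

TASK

Pull the glass-rod drawer out of its low cabinet all the way to its stop. Then, by its black knob, draw the spring-loaded follower plate inside the drawer towards the drawer front until its pointer lines up with the brass marker on the drawer's rim, and keep holding it there, so that rods can be loaded behind it: finish while still holding the knob, do not let go, because the spring pulls the plate back. Leave the jar, the paddle and the tray around and on the cabinet where they are.

Things in the scene. Friction and masses are not known exactly. Their poses are not given: they have to be found in the camera images.
- cabinet: Fixed low grey steel cabinet, 270 deep (x) x 270 wide (y) x 105 high, with one drawer. Origin on the bench below the middle of its front face; its x axis points horizontally into the cabinet, y to the left as seen facing the front, z up. The drawer opens along -x of this frame.
- drawer_box (a joint): Drawer travel in m: 0 shut, 0.15 at its stop (fully open); starts 0 to 0.02. About 2 N friction; it stays where it is left. Its wooden front is 262 wide, 12 thick, its outer face 12 mm before the cabinet's front when shut, its top edge 98 mm above the bench. The drawer inside is 224 wide; its side walls' rims lie 45 mm above the bench. Glass rods (fixed in the drawer) lie behind the follower.
- drawer_handle (a point): Middle of the drawer's horizontal steel bar handle, 78 mm above the bench: a round bar 11 mm thick, 100 mm long along the cabinet's y, its axis 35 mm in front of the drawer's wooden face. Moves with the drawer.
- follower_plate (a joint): Travel of the follower plate in the drawer, in m: 0 at rest, grows as the plate is drawn towards the drawer front (along the cabinet's -x), 0.064 at its end stop, which is beyond every marker position. Its spring always pulls it back to 0: about 5 N at rest, 110 N/m more with travel (about 10.5 N at 0.05). The reaction keeps the drawer pressed against its open stop.
- follower_knob (a point): Grasp point on the upright round black knob of the follower plate, 66 mm above the bench: shaft diameter 20 mm, from 44 to 78 mm above the bench, then a 25 mm wide head up to 88 mm. It stands on an aluminium block 34 x 70 mm whose top is 44 mm above the bench. Midway across the drawer. With the drawer shut it is hidden below the cabinet top; with the drawer open and the follower at rest it stands 60 mm in front of the cabinet's front face.
- pointer_tip (a point): Tip of the follower's pointer, a thin dark steel strip 4 mm wide that reaches left (+y) almost to the rim of the drawer, 48 mm above the bench; 109 mm to the left of and 13 mm farther into the cabinet than the knob's axis. Moves with the follower.
- marker (a point): Brass marker on the drawer's left (+y) rim: a clip 18 mm long and 12 mm wide with a 4 mm thick, 12 mm high upright fin; this point is the middle of the fin. It sits 25 to 50 mm nearer the drawer front than the pointer's rest position; it is stiffly clamped to the drawer and moves with it. The pointer is lined up when both have the same position along the cabinet's x. The point's x axis is parallel to the cabinet's.
- jar_mid (a point): Bystander, leave alone: middle of an amber glass jar with steel cap, 60 mm diameter, 85 mm high, on the bench at one side of the cabinet's front.
- paddle_mid (a point): Bystander, leave alone: middle of a black marver paddle, slab 65 x 50 x 14 mm with a wooden handle, 170 mm long in all, lying on the bench at one side of the cabinet's front.
- tray_mid (a point): Bystander, leave alone: middle of a shallow steel tray with glass pieces, 90 x 130 x 20 mm, standing on top of the cabinet, 95 to 110 mm behind its front face.

How it is judged:
On the way, in this order (a step that is already met when the one before it is completed fails the run):
1. the drawer is out at its stop, with the follower still at rest (value of joint drawer_box above 0.142 m and value of joint follower_plate below 0.012 m), for 0.2 s.
2. the follower is drawn so that its pointer is at the marker (x of pointer_tip in the frame of marker between -0.006 and 0.006 m), for 0.2 s.
At the end, for the whole second after the job is handed in: The drawer is out at its stop (within 8 mm) and the follower's pointer is within 6 mm of the marker along the drawer's travel, at rest (below 10 mm/s), held by the fingers (contact force above 2 N); jar, paddle and tray lie within 30 mm of where they started (all of step 2 and value of joint drawer_box above 0.142 m and contact force between the fingers and follower_plate above 2 N and velocity of joint follower_plate between -0.01 and 0.01 m/s and not (distance of jar_mid from where it was at the start of the episode above 0.03 m) and not (distance of paddle_mid from where it was at the start of the episode above 0.03 m) and not (distance of tray_mid from where it was at the start of the episode above 0.03 m)); the arm keeps its last pose, push and grip.
It fails at once if the jar, the paddle or the tray is moved by more than 30 mm (distance of any of jar_mid, paddle_mid, tray_mid from where it was at the start of the episode above 0.03 m).
It fails at once if the jar is tipped over (angle between jar_mid's own z axis and vertical above 0.5 rad).
It also fails if it takes over 45 s, if anything falls off the work surface, if the arm or the gripper's body presses on something with over 40 N, if the wrist force passes 120 N, or if a joint passes its speed limit or range.

ROBOT

A 6-joint arm with a two-finger parallel gripper is mounted at the origin on the work surface. World frame = base frame: x ahead of the robot, y to its left, z up, the work surface at z = 0. Lengths are in m, angles in rad, forces in N, time in s.
With the tool pointing down it reaches from about 0.35 to 0.975 m from the base axis. Payload 7.1 kg.
Tool frame: the origin (TCP) lies on the centre line of the jaws, within the pads' length; the fingertips stand 8 mm ahead of it and the grasp point (between the pads) lies 11 mm behind it; z points along the fingers, y is the direction in which the jaws open and shut (so a half turn about z gives the same grasp; the last joint's range is limited). The gripper opens to 88 mm and grips with 3 to 60 N. Pads are 20 mm wide; open, the fingers measure 115 mm over their backs; the gripper's body (75 mm by 178 mm) begins 61 mm behind the grasp point.
Start: joints at [1.121, 0.423, 1.63, -0, 1.089, -0.019], TCP at [0.261, 0.568, 0.231] pointing down, gripper open.
Joint ranges: [-3, 3], [-0.9, 2.11], [0.09, 2.58], [-1.31, 4.45], [0.11, 2.69], [-2.54, 2.54]. Speed limits (rad/s): [2.39, 2.39, 3.01, 3.14, 3.14, 3.14].

INTERFACE

Orientations are given as a 3x3 rotation matrix whose columns are the frame's x, y, z axes.
In Python, from station import env gives the robot as it stands.
- The arm moves only by the shell command python3 -m inch 'ROWS' [OPENING] [FORCE]. ROWS is JSON, a list of rows, each a list of 4 numbers: the shift along the tool's x, y, z in m, then the turn about the tool's z in rad. In form: [[tx, ty, tz, twist], ...]. A call has exactly 8 rows; each row shifts and turns the pose as measured when the row begins, along the tool's axes as they then stand; what a row does not reach is not made up. A row lasts 1/12 s, in which the tool goes at most 41.7 mm and 7.16 degrees, less where a joint would pass 70% of its speed; a pose out of reach is approached as far as the arm can. A call with a gripper value outside its range is refused whole. OPENING is the finger opening in m, from 0 to 0.0878, set as the call begins (- or left out, the last holds). The fingers move at their own pace and stop on an object; FORCE is the grip in N (left out, the last holds). Time passes only in rows, so rows that do not move let the fingers close, or fill a call up. It gives the time, the measured TCP pose, the force and the opening at its end, in the units of the state.
- env.state(): the state, without advancing time (a new reading comes with each control period).
- env.read_camera(name): name is "scene" or "top" or "wrist"; returns a dict with "pixels" (400x640x3 uint8, red, green, blue), "z_map" (400x640 float32, m along the optical axis (not along the pixel's ray), 0 where there is no reading), "fx", "fy", "cx", "cy" (pixels), "pose" (4x4, takes a point from camera to world coordinates). Camera axes: x right, y down, z forward; pixel columns grow to the right and rows downward; lengths in m; the calibration is good to about 2 mm. A picture is of the moment at which its call begins.
- env.close_job(): hands the job in, once; it reports no verdict.
The state is a dict: "t": time; "joint_pos": joint angles; "qvel": joint speeds; "joint_torque": joint torques, N m; "eef_pos": TCP position; "tcp_rot": TCP orientation; "ft_force": force on the tool from outside, world axes, zero at the start; "torque": the same for the moment, N m; "finger_gap": opening from 0.0 (shut) to 1.0 (fully open).
Only numpy, scipy, OpenCV 4.12 (cv2) and the standard library are available. Lean on these libraries where they do the work, as an engineer would, in place of code of your own. Each camera call takes 0.05 s, during which the arm holds its last target.

## Working session

There is one attempt and no reset: what is moved stays moved. The work goes in short steps, Python scripts to look and compute and a shell command to move; the robot and the scene stay as the last step left them, time stands still between calls to the robot, and variables do not carry over. Pictures are saved under pics/ and viewed, and the job is handed in when it is done.

```bash
ls; mkdir -p pics
cat > h.py <<'E'
from station import env
import numpy as np, cv2
def shot(n,f):
    c=env.read_camera(n); cv2.imwrite('pics/'+f,cv2.cvtColor(c['pixels'],cv2.COLOR_RGB2BGR)); np.savez('pics/'+f[:-4]+'.npz',**c); return c
def world(c,u,v):
    z=c['z_map'][int(round(v)),int(round(u))]; p=np.array([(u-c['cx'])/c['fx']*z,(v-c['cy'])/c['fy']*z,z,1]); return (np.array(c['pose'])@p)[:3]
def plane(c,u,v,h):
    P=np.array(c['pose']); d=P[:3,:3]@np.array([(u-c['cx'])/c['fx'],(v-c['cy'])/c['fy'],1]); return P[:3,3]+d*(h-P[2,3])/d[2]
E
python3 - <<'E'
from h import *
for n in ['scene','top','wrist']:
    c=shot(n,n+'0.png'); print(n,c['fx'],c['cx'],c['cy'],np.round(c['pose'],3).tolist())
print(env.state())
E
```

```text
pics
scene 445.7451397979576 318.9745250167347 202.62011599587134 [[0.879, 0.298, -0.373, 0.952], [0.477, -0.561, 0.677, -0.57], [-0.008, -0.772, -0.635, 0.652], [0.0, 0.0, 0.0, 1.0]]
top 507.14906528701835 321.75564419604933 204.7815351443255 [[-0.028, -0.99, 0.138, 0.449], [-0.999, 0.032, 0.026, 0.006], [-0.031, -0.137, -0.99, 1.188], [0.0, 0.0, 0.0, 1.0]]
wrist 347.8482968096074 322.76482432015376 206.62167850940978 [[0.418, 0.868, 0.269, 0.186], [0.908, -0.399, -0.125, 0.602], [-0.001, 0.297, -0.955, 0.385], [0.0, 0.0, 0.0, 1.0]]
{'t': 0.15, 'joint_pos': array([ 1.12101746e+00,  4.23668961e-01,  1.63052344e+00,  8.63779583e-06,
        1.08861749e+00, -1.89962319e-02]), 'qvel': array([-0.00044459, -0.00247319, -0.0026309 , -0.00043543, -0.00146864,
       -0.00065913]), 'joint_torque': array([-1.42757726e-04, -5.44988394e+01, -2.73918557e+01,  6.43777242e-02,
        2.04834907e-02, -4.86115971e-05]), 'eef_pos': array([0.26077022, 0.56751664, 0.23007445]), 'tcp_rot': array([[-9.08637530e-01,  4.17585383e-01, -5.36104959e-04],
       [ 4.17585726e-01,  9.08636873e-01, -1.09284602e-03],
       [ 3.07682096e-05, -1.21687069e-03, -9.99999259e-01]]), 'ft_force': array([0.81904115, 0.73780413, 0.16798334]), 'torque': array([ 0.01587234,  0.00324519, -0.00746522]), 'finger_gap': 0.9989379187252633}
```

View pics/scene0.png

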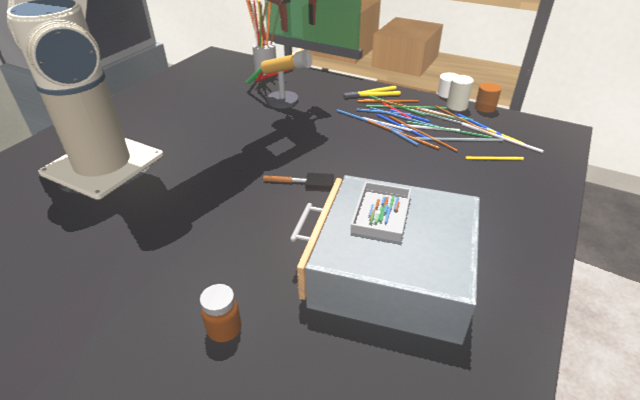

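View pics/top0.png

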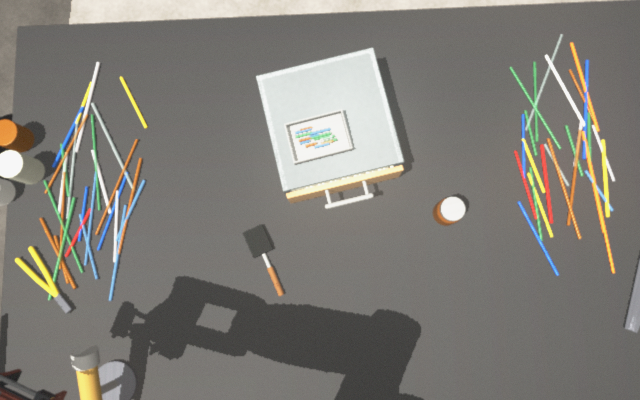

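Run:
```python
from h import *
c=dict(np.load('pics/top0.npz'))
cv2.imwrite('pics/topcrop.png',cv2.resize(cv2.cvtColor(c['pixels'][40:260,220:480],cv2.COLOR_RGB2BGR),None,fx=3,fy=2.7 if 0 else 2.7))
for u,v in [(257,75),(372,49),(402,161),(284,189)]: print('cab',plane(c,u,v,.105),world(c,u,v))
# bright handle mask
for u,v in [(327,206),(373,196),(350,201)]: print('h',plane(c,u,v,.083),world(c,u,v))
for u,v in [(450,208),(258,241),(280,293)]: print('obj',world(c,u,v))
```

```text
cab [0.89806075 0.17167459 0.105     ] [ 9.41933412e-01  1.87885172e-01 -7.97833647e-04]
cab [ 0.94860801 -0.08822183  0.105     ] [ 0.94769042 -0.08804943  0.10698895]
cab [ 0.68958274 -0.14245955  0.105     ] [ 0.68913139 -0.14218182  0.1070309 ]
cab [0.63651224 0.1155983  0.105     ] [0.63669057 0.11570273 0.10397075]
h [0.59923979 0.02371476 0.083     ] [0.5993206  0.02372444 0.08240618]
h [ 0.6181472  -0.07808692  0.083     ] [ 0.63022426 -0.08406189  0.00416295]
h [ 0.60869388 -0.02718812  0.083     ] [ 0.60909075 -0.02726973  0.08025607]
obj [ 0.5858433  -0.24393331  0.08536819]
obj [0.53163592 0.18735701 0.01571277]
obj [0.41126381 0.13815812 0.01587578]
```

View pics/topcrop.png

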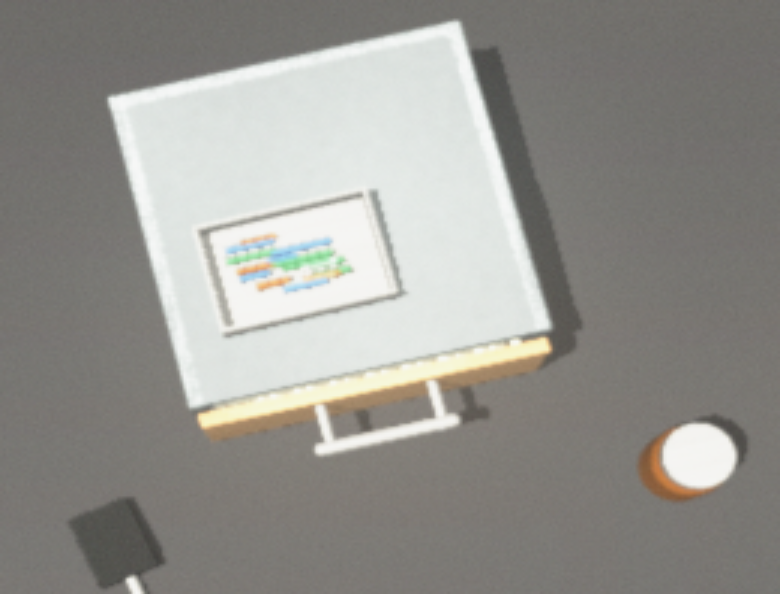

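```bash
python3 -m inch '[[-0.033,-0.023,0,0],[-0.033,-0.023,0,0],[-0.033,-0.023,0,0],[-0.033,-0.023,0,0],[-0.033,-0.023,0,0],[-0.033,-0.023,0,0],[-0.033,-0.023,0,0],[-0.033,-0.023,0,0]]' 0.028 40
cat > go.py <<'E'
import sys
from h import *
# target x y z yaw(deg of tool y) -> remaining shift in tool axes
x,y,z,yaw=map(float,sys.argv[1:5]); s=env.state(); R=np.array(s['tcp_rot']); p=np.array(s['eef_pos'])
cy=np.degrees(np.arctan2(R[1,1],R[0,1]))
print('t',round(s['t'],2),'p',p.round(4),'yaw',cy.round(2),'shift tool',(R.T@(np.array([x,y,z])-p)).round(4),'twist',np.radians(cy-yaw).round(4),'F',np.round(s['ft_force'],1),'gap',s['finger_gap']*.0878, 'shift in yaw frame',)
E
python3 go.py 0.609 -0.027 0.17 11.8
```

```text
t: 0.82
eef_pos: [0.4253, 0.2865, 0.2277]
tcp_rot: [[-0.914, 0.406, -0.002], [0.406, 0.914, 0.0], [0.002, -0.0, -1.0]]
ft_force: [0.9, 0.1, -0.9]
finger_gap: 0.432
t 0.82 p [0.4253 0.2865 0.2277] yaw 66.05 shift tool [-0.2953 -0.2119  0.0573] twist 0.9469 F [ 0.9  0.1 -0.9] gap 0.03791620824631733 shift in yaw frame
```

Twist mostly first, then re-measure.

```bash
python3 -m inch '[[-0.02,-0.02,0,0.118],[-0.02,-0.02,0,0.118],[-0.02,-0.02,0,0.118],[-0.02,-0.02,0,0.118],[-0.025,-0.01,0,0.118],[-0.025,0,0,0.118],[-0.025,0,0,0.118],[-0.025,0,0,0.118]]' >/dev/null
python3 go.py 0.609 -0.027 0.17 11.8
```

```text
t 1.48 p [0.486  0.0683 0.2271] yaw 9.4 shift tool [-0.1141  0.106   0.0568] twist -0.0419 F [ 0.5  0.2 -0.1] gap 0.027848337215147612 shift in yaw frame
```

```bash
python3 -m inch '[[-0.02,0.018,0.008,-0.03],[-0.022,0.018,0.008,-0.01],[-0.022,0.02,0.008,0],[-0.022,0.02,0.008,0],[-0.02,0.02,0.008,0],[-0.01,0.01,0.01,0],[0,0,0,0],[0,0,0,0]]' >/dev/null
python3 go.py 0.609 -0.027 0.17 11.8
python3 - <<'E'
from h import *
shot('wrist','wr1.png');shot('top','top1.png')
E
```

```text
t 2.15 p [ 0.6167 -0.0369  0.1735] yaw 10.96 shift tool [ 0.0112 -0.0057  0.0035] twist -0.0147 F [ 0.8 -0.5  0.1] gap 0.028307253303176277 shift in yaw frame
```

View pics/wr1.png

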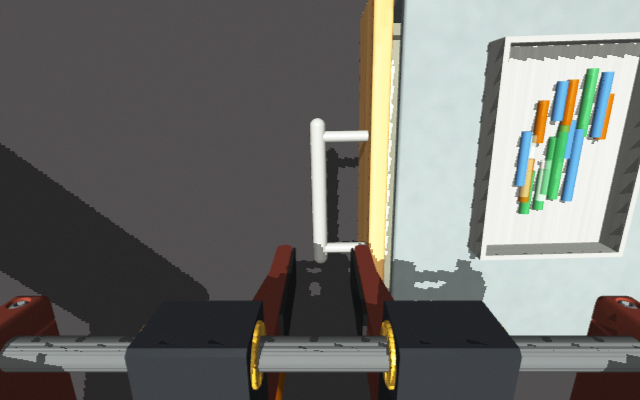

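Run:
```python
from h import *
c=dict(np.load('pics/wr1.npz'))
for u,v in [(317,127),(319,190),(320,245),(380,60),(376,240)]: print(u,v,world(c,u,v),plane(c,u,v,.083))
```

```text
317 127 [0.60033081 0.0244443  0.08363498] [0.60032843 0.02439465 0.083     ]
319 190 [ 0.60998528 -0.01901457  0.08447619] [ 0.61003814 -0.01939337  0.083     ]
320 245 [ 0.6187433  -0.06108705  0.08488256] [ 0.61887852 -0.06189616  0.083     ]
380 60 [0.63083021 0.07230074 0.09851088] [0.6328258  0.07423809 0.083     ]
376 240 [ 0.65626126 -0.04386009  0.09842233] [ 0.65994994 -0.04972357  0.083     ]
```

```bash
python3 -m inch '[[0.006,-0.003,0,-0.015],[0.005,-0.002,0.0,0],[0,0,0.015,0],[0,0,0.02,0],[0,0,0.02,0],[0,0,0.01,0],[0,0,0,0],[0,0,0,0]]' >/dev/null
python3 go.py 0.610 -0.027 0.068 11.8
```

```text
t 2.92 p [ 0.6048 -0.0183  0.1137] yaw 12.42 shift tool [-0.0096  0.0031  0.0457] twist 0.0109 F [-0.1 -0.   0.8] gap 0.0279881810946058 shift in yaw frame
```

```bash
python3 -m inch '[[-0.004,0.003,0,0.008],[-0.004,0.001,0.0,0],[0,0,0.01,0],[0,0,0.012,0],[0,0,0.012,0],[0,0,0.012,0],[0,0,0.002,0],[0,0,0,0]]' >/dev/null
python3 go.py 0.610 -0.027 0.068 11.8
```

```text
t 3.58 p [ 0.6133 -0.0259  0.0644] yaw 11.92 shift tool [-0.0004 -0.0034 -0.0037] twist 0.0021 F [ 0.  -0.5  0. ] gap 0.028025635314657866 shift in yaw frame
```

Good; close.

```bash
python3 -m inch '[[0,-0.002,-0.002,0],[0,0,0,0],[0,0,0,0],[0,0,0,0],[0,0,0,0],[0,0,0,0],[0,0,0,0],[0,0,0,0]]' 0.005 40 >/dev/null
python3 go.py 0.610 -0.027 0.068 11.8
```

```text
t 4.25 p [ 0.6105 -0.0263  0.0654] yaw 11.93 shift tool [-0.0006 -0.0006 -0.0026] twist 0.0023 F [ 1.8  0.2 -4.1] gap 0.010081297721893439 shift in yaw frame
```

```bash
python3 -m inch '[[0,-0.008,0,0],[0,-0.015,0,0],[0,-0.017,0,0],[0,-0.017,0,0],[0,-0.017,0,0],[0,-0.017,0,0],[0,-0.016,0,0],[0,-0.01,0,0]]' >/dev/null
python3 go.py 0.472 -0.056 0.0654 11.8
```

```text
t 4.92 p [ 0.4963 -0.0506  0.0653] yaw 12.0 shift tool [-0.0002 -0.0249 -0.0006] twist 0.0034 F [ 2.1 -1.3 -8.5] gap 0.009764952825934358 shift in yaw frame
```

```bash
python3 -m inch '[[0,-0.006,0,0],[0,-0.006,0,0],[0,-0.006,0,0],[0,-0.005,0,0],[0,-0.004,0,0],[0,-0.004,0,0],[0,-0.004,0,0],[0,-0.003,0,0]]' >/dev/null
python3 go.py 0.472 -0.056 0.0654 11.8
python3 - <<'E'
from h import *
shot('top','top2.png')
E
```

```text
t 5.58 p [ 0.4695 -0.0564  0.0654] yaw 11.74 shift tool [-0.0001  0.0026  0.0001] twist -0.0011 F [  8.2   6.2 -11.9] gap 0.009817468448530315 shift in yaw frame
```

View pics/top2.png

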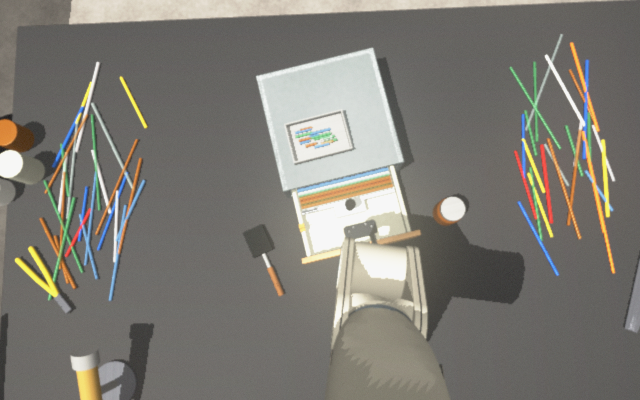

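```bash
python3 -m inch '[[0,-0.003,0,0],[0,-0.003,0,0],[0,-0.002,0,0],[0,0,0,0],[0,0,0,0],[0,0,0,0],[0,0,0,0],[0,0,0,0]]' >/dev/null
python3 go.py 0.472 -0.056 0.0654 11.8
```

```text
t 6.3 p [ 0.4698 -0.0563  0.0654] yaw 11.81 shift tool [-0.0001  0.0022  0.0001] twist 0.0003 F [ 2.4  0.9 -4.5] gap 0.009815884758217742 shift in yaw frame
```

```bash
python3 -m inch '[[0,0,0,0],[0,0,0,0],[0,0,0,0],[0,0,0,0],[0,0,-0.01,0],[0,0,-0.015,0],[0,0,-0.02,0],[0,0,-0.025,0]]' 0.028 40 >/dev/null
python3 go.py 0.59 -0.028 0.20 11.8
```

```text
t 6.97 p [ 0.4618 -0.0564  0.1358] yaw 11.76 shift tool [ 0.0013  0.1345 -0.0571] twist -0.0007 F [ 0.  -0.2  0.5] gap 0.027940393838626218 shift in yaw frame
```

```bash
python3 -m inch '[[0,0,-0.03,0],[0,0,-0.03,0],[0,0,-0.03,0],[0,0,-0.02,0],[0,0,0,0],[0,0,0,0],[0,0,0,0],[0,0,0,0]]' >/dev/null
python3 go.py 0.59 -0.028 0.20 11.8
python3 - <<'E'
from h import *
shot('wrist','wr3.png');shot('top','top3.png')
E
```

```text
t 7.63 p [ 0.4549 -0.0569  0.2595] yaw 11.76 shift tool [0.0015 0.1342 0.068 ] twist -0.0008 F [ 0.5  0.3 -0.8] gap 0.027723025261959616 shift in yaw frame
```

View pics/wr3.png

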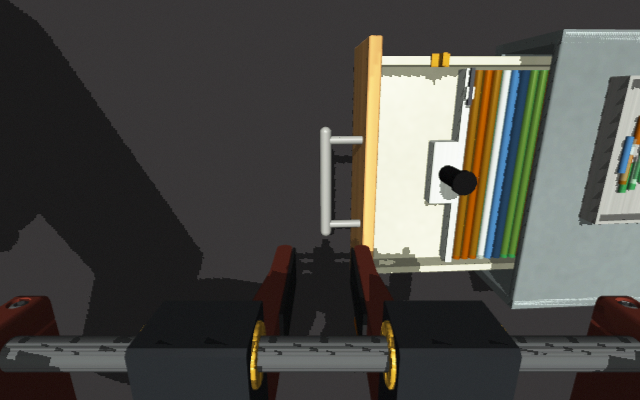

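View pics/top3.png

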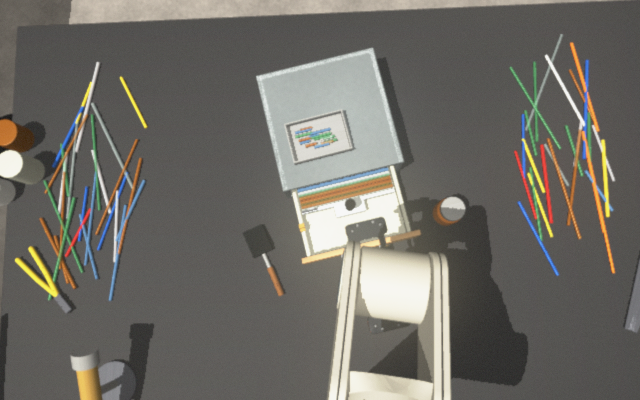

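Wrist view: knob head at about (463,182), marker clip at (440,60), pointer near (470,85). Zoom in and measure.

Run:
```python
from h import *
c=dict(np.load('pics/wr3.npz'))
a=cv2.cvtColor(c['pixels'][30:220,410:560],cv2.COLOR_RGB2BGR); cv2.imwrite('pics/z3.png',cv2.resize(a,None,fx=4,fy=3.1579,interpolation=cv2.INTER_NEAREST))
z=c['z_map']
ex=np.array([np.cos(.206),np.sin(.206)]);ey=np.array([-ex[1],ex[0]]);O=np.array([.663,-.0134])
def cab(p): d=p[:2]-O; return np.round([d@ex,d@ey,p[2]],4)
for u,v in [(463,182),(470,182),(455,180),(433,60),(440,60),(447,60),(466,75),(470,85),(470,95),(440,150),(325,180),(375,150),(485,150),(510,150)]: print(u,v,c['pixels'][v,u],world(c,u,v).round(4),cab(world(c,u,v)))
t=dict(np.load('pics/top3.npz'))
for u,v in [(350,204)]: print('top',cab(world(t,u,v)),cab(plane(t,u,v,.088)))
```

```text
463 182 [25 25 24] [ 0.6005 -0.025   0.0888] [-0.0635  0.0014  0.0888]
470 182 [23 23 23] [ 0.6073 -0.0236  0.0892] [-0.0566  0.0014  0.0892]
455 180 [24 23 23] [ 0.5923 -0.0247  0.0881] [-0.0716  0.0034  0.0881]
433 60 [237 189  48] [0.551  0.0817 0.0493] [-0.0902  0.116   0.0493]
440 60 [78 57 19] [0.5569 0.0828 0.0519] [-0.0841  0.1158  0.0519]
447 60 [235 184  46] [0.5646 0.0846 0.0498] [-0.0762  0.116   0.0498]
466 75 [229 232 228] [0.5903 0.0761 0.0447] [-0.0529  0.1024  0.0447]
470 85 [78 81 86] [0.5949 0.067  0.0506] [-0.0502  0.0927  0.0506]
470 95 [89 91 97] [0.5975 0.0577 0.0519] [-0.0495  0.083   0.0519]
440 150 [247 249 245] [ 0.5868 -0.0023  0.0453] [-0.0723  0.0265  0.0453]
325 180 [197 197 189] [ 0.4666 -0.0495  0.0852] [-0.1996  0.0048  0.0852]
375 150 [246 211 124] [ 0.5039 -0.0103  0.1001] [-0.1551  0.0356  0.1001]
485 150 [133  87   9] [0.6385 0.0073 0.0411] [-0.0198  0.0252  0.0411]
510 150 [31 56 76] [0.6674 0.0128 0.0398] [0.0096 0.0247 0.0398]
top [-0.0628 -0.0007  0.0854] [-0.0631 -0.0005  0.088 ]
```

View pics/z3.png

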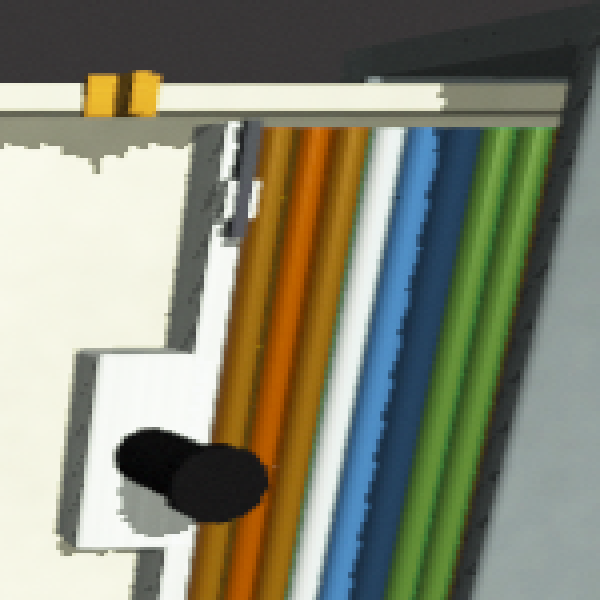

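Run:
```python
from h import *
ex=np.array([np.cos(.206),np.sin(.206)]);ey=np.array([-ex[1],ex[0]]);O=np.array([.663,-.0134])
def cab(p): d=p[:2]-O; return np.round([d@ex,d@ey,p[2]],4)
c=dict(np.load('pics/wr3.npz'))
for v in (56,60,63):
  for u in range(429,453,1): print(v,u,c['pixels'][v,u],cab(world(c,u,v)))
for v in (70,80,90):
  for u in range(462,476): print(v,u,c['pixels'][v,u],cab(world(c,u,v)))
```

```text
56 429 [241 241 223] [-0.0938  0.1199  0.047 ]
56 430 [171 170 142] [-0.0921  0.1201  0.0451]
56 431 [106  84  44] [-0.0919  0.1198  0.0474]
56 432 [220 164  42] [-0.0911  0.1198  0.048 ]
56 433 [235 185  47] [-0.0908  0.1196  0.0498]
56 434 [236 186  50] [-0.09    0.1196  0.0504]
56 435 [235 185  49] [-0.0883  0.1197  0.0487]
56 436 [235 186  49] [-0.0875  0.1197  0.0492]
56 437 [235 185  47] [-0.0867  0.1197  0.0496]
56 438 [220 167  43] [-0.0854  0.1197  0.0489]
56 439 [132  95  27] [-0.085   0.1196  0.0505]
56 440 [77 56 18] [-0.0849  0.1193  0.053 ]
56 441 [78 56 18] [-0.0854  0.119   0.0567]
56 442 [67 49 14] [-0.085   0.1188  0.0584]
56 443 [214 161  39] [-0.0841  0.1188  0.0586]
56 444 [235 186  45] [-0.0833  0.1188  0.0589]
56 445 [236 188  49] [-0.0829  0.1186  0.0605]
56 446 [236 188  48] [-0.0819  0.1186  0.0605]
56 447 [235 185  47] [-0.0766  0.1197  0.0496]
56 448 [234 184  46] [-0.0755  0.1197  0.0495]
56 449 [234 195  82] [-0.0743  0.1198  0.0491]
56 450 [216 205 163] [-0.0717  0.1202  0.0452]
56 451 [205 207 181] [-0.0712  0.1201  0.0463]
56 452 [207 207 182] [-0.069
[... 3458 characters left out ...]
 0.0979  0.0382]
80 475 [113  73  18] [-0.0397  0.0979  0.0384]
90 462 [78 82 76] [-0.0531  0.088   0.0401]
90 463 [79 83 78] [-0.0539  0.088   0.0441]
90 464 [93 96 91] [-0.0528  0.088   0.044 ]
90 465 [94 99 92] [-0.0531  0.0879  0.0471]
90 466 [133 139 131] [-0.0536  0.0879  0.0503]
90 467 [240 242 237] [-0.0522  0.0879  0.0496]
90 468 [231 234 229] [-0.0515  0.0879  0.0504]
90 469 [139 143 141] [-0.0514  0.0878  0.0522]
90 470 [89 91 96] [-0.0495  0.0879  0.0505]
90 471 [89 90 97] [-0.0495  0.0878  0.0527]
90 472 [88 90 96] [-0.0477  0.0879  0.0511]
90 473 [237 241 235] [-0.0464  0.0879  0.0506]
90 474 [210 199 170] [-0.0406  0.088   0.0409]
90 475 [147 106  42] [-0.0394  0.088   0.0405]
```

```bash
python3 go.py 0.602 -0.0248 0.14 11.8; python3 -m inch '[[0,0.02,0.01,0],[0,0.025,0.01,0],[0,0.025,0.015,0],[0,0.025,0.02,0],[0,0.02,0.02,0],[0,0.012,0.015,0],[0,0,0,0],[0,0,0,0]]' 0.044 40
python3 go.py 0.602 -0.0248 0.14 11.8
```

```text
t 7.73 p [ 0.4547 -0.0569  0.259 ] yaw 11.75 shift tool [0.0026 0.1432 0.128 ] twist -0.0008 F [-0.8  0.4  0.6] gap 0.027940361517442548 shift in yaw frame
t: 8.4
eef_pos: [0.5848, -0.0292, 0.163]
tcp_rot: [[-0.203, 0.978, 0.046], [0.979, 0.203, 0.004], [-0.005, 0.046, -0.999]]
ft_force: [-1.2, -0.1, 1.2]
finger_gap: 0.5
t 8.4 p [ 0.5848 -0.0292  0.163 ] yaw 11.7 shift tool [0.001  0.0166 0.0237] twist -0.0017 F [-1.2 -0.1  1.2] gap 0.04390292935674749 shift in yaw frame
```

```bash
python3 -m inch '[[0,0.006,0,0],[0,0.006,0,0],[0,0.003,0.005,0],[0,0,0.01,0],[0,0,0.01,0],[0,0,0.003,0],[0,0,0,0],[0,0,0,0]]' >/dev/null
python3 go.py 0.6025 -0.0248 0.058 11.8
python3 - <<'E'
from h import *
c=shot('wrist','wr4.png')
E
```

```text
t 9.07 p [ 0.5996 -0.0266  0.1347] yaw 11.64 shift tool [ 0.0016 -0.0003  0.0768] twist -0.0028 F [ 0.5 -0.4 -0.1] gap 0.04384209927274301 shift in yaw frame
```

View pics/wr4.png

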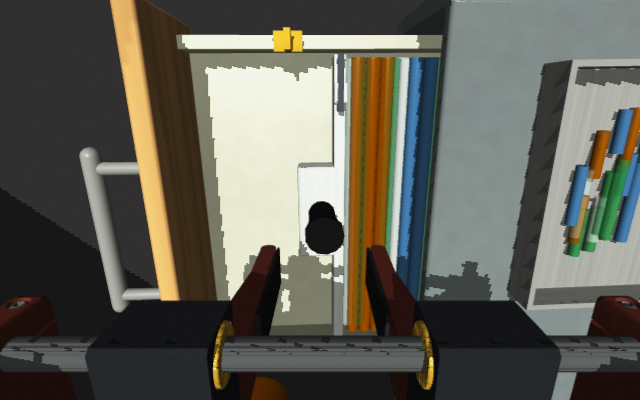

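```bash
python3 -m inch '[[0.001,0,0.01,0],[0,0,0.014,0],[0,0,0.014,0],[0,0,0.014,0],[0,0,0.012,0],[0,0,0.006,0],[0,0,0,0],[0,0,0,0]]' >/dev/null
python3 go.py 0.6025 -0.0248 0.058 11.8
```

```text
t 9.78 p [ 0.6038 -0.0251  0.061 ] yaw 11.63 shift tool [ 0.0006 -0.0013  0.0029] twist -0.0029 F [-0.2 -0.3 -0.6] gap 0.04387023660278534 shift in yaw frame
```

```bash
python3 -m inch '[[0,-0.001,0.003,0],[0,0,0,0],[0,0,0,0],[0,0,0,0],[0,0,0,0],[0,0,0,0],[0,0,0,0],[0,0,0,0]]' 0.01 40 >/dev/null
python3 go.py 0.6025 -0.0248 0.058 11.8
python3 - <<'E'
from h import *
c=shot('wrist','wr5.png')
E
```

```text
t 10.45 p [ 0.6037 -0.0254  0.0589] yaw 11.63 shift tool [ 0.0008 -0.0011  0.0009] twist -0.003 F [ 0.8  0.2 -4.5] gap 0.023119110225874706 shift in yaw frame
```

View pics/wr5.png

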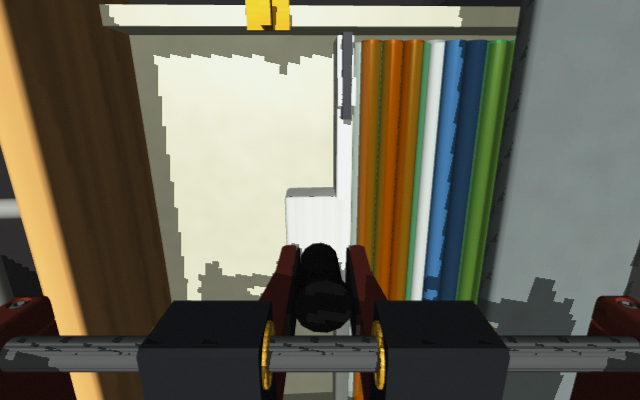

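```bash
python3 -m inch '[[0,0,0,0],[0,-0.004,0,0],[0,-0.006,0,0],[0,-0.007,0,0],[0,-0.007,0,0],[0,-0.005,0,0],[0,0,0,0],[0,0,0,0]]' >/dev/null
python3 go.py 0.5704 -0.0325 0.059 11.8
cat > meas.py <<'E'
import sys
from h import *
ex=np.array([np.cos(.206),np.sin(.206)]);ey=np.array([-ex[1],ex[0]]);O=np.array([.663,-.0134])
c=shot('wrist',sys.argv[1]); P=np.array(c['pose'])
z=c['z_map'];v,u=np.mgrid[:400,:640]
p=np.stack([(u-c['cx'])/c['fx']*z,(v-c['cy'])/c['fy']*z,z],-1)@P[:3,:3].T+P[:3,3]
X=(p[...,:2]-O)@ex;Y=(p[...,:2]-O)@ey;Z=p[...,2]
hsv=cv2.cvtColor(c['pixels'],cv2.COLOR_RGB2HSV)
m=(hsv[...,1]>120)&(Y>.105)&(Y<.125)&(Z>.047)&(Z<.07)&(X>-.13)&(X<-.03)
fin=m&(Z>.0565); print('clip n',m.sum(),'x',np.percentile(X[m],[1,50,99]).round(4),'fin n',fin.sum(), np.percentile(X[fin],[3,50,97]).round(4) if fin.any() else '')
px=c['pixels'].astype(int);k=(px.max(-1)<125)&(px[...,2]>=px[...,0])&(Y>.09)&(Y<.111)&(Z>.0485)&(Z<.056)&(X>-.13)&(X<-.03)
print('pointer n',k.sum(),np.percentile(X[k],[3,50,97]).round(4) if k.any() else '', 'Z', np.median(Z[k]).round(4) if k.any() else '')
E
python3 meas.py wr6.png
```

```text
t 11.17 p [ 0.5831 -0.0298  0.0591] yaw 11.61 shift tool [-0.0001 -0.013  -0.0008] twist -0.0032 F [ 6.2  2.  -9.9] gap 0.023388606180570606 shift in yaw frame
clip n 1288 x [-0.0918 -0.0836 -0.0742] fin n 285 [-0.0851 -0.0832 -0.0813]
pointer n 461 [-0.0729 -0.071  -0.0691] Z 0.0513
```

View pics/wr6.png

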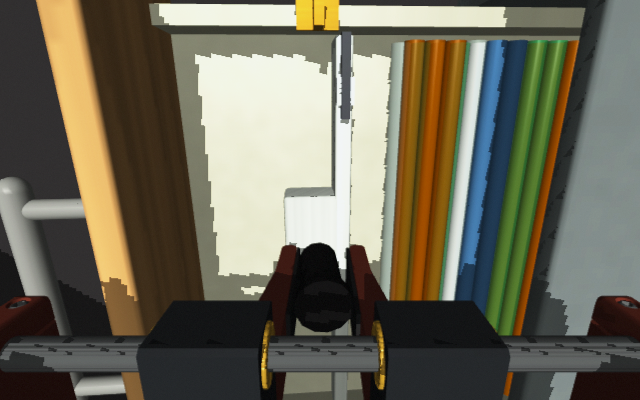

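```bash
python3 -m inch '[[0,-0.004,0,0],[0,-0.004,0,0],[0,-0.004,0,0],[0,-0.003,0,0],[0,-0.001,0,0],[0,-0.001,0,0],[0,-0.001,0,0],[0,-0.001,0,0]]' >/dev/null
python3 go.py 0.5704 -0.0325 0.059 11.8; python3 meas.py wr7.png; python3 go.py 0.5704 -0.0325 0.059 11.8
```

```text
t 11.88 p [ 0.5737 -0.0319  0.0592] yaw 11.62 shift tool [ 0.0001 -0.0033 -0.0001] twist -0.0031 F [ 8.1  3.1 -6.6] gap 0.02369079943344363 shift in yaw frame
clip n 1288 x [-0.0921 -0.0843 -0.0742] fin n 294 [-0.0852 -0.0833 -0.0812]
pointer n 476 [-0.0828 -0.081  -0.0789] Z 0.0513
t 11.93 p [ 0.5737 -0.0319  0.0593] yaw 11.63 shift tool [ 0.0001 -0.0034 -0.    ] twist -0.003 F [ 8.2  3.7 -7.4] gap 0.02299939072204147 shift in yaw frame
```

```bash
python3 -m inch '[[0,-0.002,0,0],[0,-0.002,0,0],[0,-0.001,0,0],[0,-0.001,0,0],[0,-0.001,0,0],[0,-0.001,0,0],[0,-0.001,0,0],[0,-0.001,0,0]]' >/dev/null
python3 go.py 0.5704 -0.0325 0.059 11.8; python3 meas.py wr8.png; python3 go.py 0.5704 -0.0325 0.059 11.8
```

```text
t 12.6 p [ 0.5721 -0.0322  0.0593] yaw 11.61 shift tool [ 0.0001 -0.0018  0.0001] twist -0.0034 F [ 9.   2.2 -8.2] gap 0.023647508309117923 shift in yaw frame
clip n 1291 x [-0.0921 -0.0847 -0.0742] fin n 291 [-0.0852 -0.0833 -0.0813]
pointer n 461 [-0.0845 -0.0827 -0.0807] Z 0.0513
t 12.65 p [ 0.5721 -0.0322  0.0593] yaw 11.61 shift tool [ 0.     -0.0017  0.0001] twist -0.0033 F [ 8.7  1.5 -7.5] gap 0.023661621058310857 shift in yaw frame
```

View pics/wr8.png

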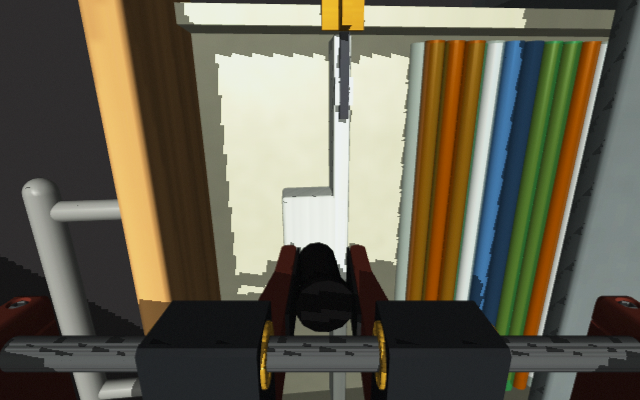

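Run:
```python
from h import *
a=dict(np.load('pics/scene0.npz')); c=shot('scene','scene9.png')
for n,(x0,x1,y0,y1) in dict(jar=(195,245,285,342),paddle=(262,300,172,188),tray=(352,412,184,240)).items():
    d=np.abs(a['pixels'][y0:y1,x0:x1].astype(int)-c['pixels'][y0:y1,x0:x1]).max(-1); print(n,(d>40).mean().round(3))
```

```text
jar 0.142
paddle 0.339
tray 0.0
```

View pics/scene9.png

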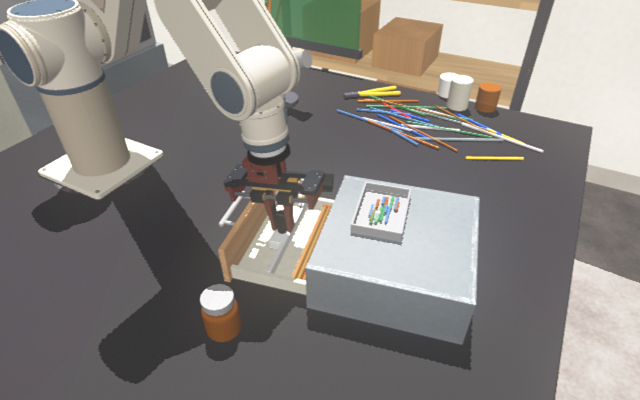

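Run:
```python
from station import env
print(env.close_job()); s=env.state(); print(s['t'],s['eef_pos'],s['ft_force'],s['finger_gap'])
```

```text
the job is handed in; nothing more can be done
None
the job is handed in; nothing more can be done
```

I pulled the drawer out by its handle to its stop, then gripped the black knob and drew the follower about 33 mm to the brass marker. I handed the job in at about 12.7 s, still holding the knob. No verdict was reported.

- **Drawer:** A further pull on the handle gave no more motion. My estimate of its travel is about 0.153 m against the 0.15 m stop, so it is out to within my measuring error. The marker's measured position stayed the same to within 1 mm while I pulled the knob, so the drawer stayed put.
- **Pointer and marker:** In the last wrist picture the pointer sat at x = -0.0827 m and the marker fin at x = -0.0833 m (cabinet frame), under 1 mm apart. The arm held still between the last two readings.
- **Grip:** The fingers were closed on the knob at an opening of about 23.7 mm with a 40 N grip setting. The force reading at the tool, about 9 N along the direction of travel, matches the spring. That opening lies between the knob's 20 mm shaft and its 25 mm head, so the pads may be partly on the head.
- **Jar, paddle and tray:** The tray is unchanged and the jar is where it was. The jar area did differ in 14% of its pixels between pictures, which I put down to lighting after looking at it. The paddle was hidden by the arm in the final picture, so that check was not conclusive. It was unmoved in the overhead picture just after I let go of the handle, and the arm did not go near it afterwards.

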